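Sort aligner parts into the clean bench trays

TASK

The parts taken off the aligner are standing about on the bench: sort them into the trays, the two black lens barrels into the blue tray and the two green post clamps into the yellow tray, one to a bay, and the brass knob into the red tray. Set each one down gently without dropping it, upright as it stood and flat on the tray's floor, and leave the jar and the screwdriver where they are.

Things in the scene. Friction and masses are not known exactly. Their poses are not given: they have to be found in the camera images.
- barrel_white: lens barrel: black upright cylinder, 40 mm diameter, 55 mm tall, with a white band round it near the top, a thin white rim round its top face and a pale bluish lens facing up. About 0.12 kg. Origin: centre of its underside; z up its axis. Stands on the bench at the start.
- barrel_orange: lens barrel: black upright cylinder, 40 mm diameter, 55 mm tall, with an orange band round it near the top, a thin orange rim round its top face and a pale bluish lens facing up. About 0.12 kg. Origin: centre of its underside; z up its axis. Stands on the bench at the start.
- clamp_one: green anodised post clamp: block 44 mm (its x) by 34 mm (its y) by 36 mm tall, with one round black bore in the middle on top and a dark slit along its x. About 0.13 kg. Origin: centre of its underside; z up. Lies on the bench at any yaw at the start.
- clamp_two: green anodised post clamp: block 44 mm (its x) by 34 mm (its y) by 36 mm tall, with two round black bores side by side along its x on top and a dark slit along its x. About 0.13 kg. Origin: centre of its underside; z up. Lies on the bench at any yaw at the start.
- knob: brass adjustment knob: round flange 44 mm diameter and 9 mm high at the bottom, then (after a short 2 mm taper) a plain round grip 28 mm diameter up to 40 mm height. About 0.12 kg. Origin: centre of its underside; z up its axis. Stands on its flange at the start.
- blue_tray: Blue tray fixed to the bench, outside 80 (x) by 150 (y) mm, walls 4 mm thick and 14 mm high, floor 4 mm thick. Origin: centre of its underside, on the bench; x along its short side, z up. A divider (4 mm thick, 14 mm high) parallel to x splits it into two bays, each 72 (x) by 69 (y) mm inside, centred at x = 0, y = +36.5 and -36.5 mm. For the lens barrels, one to a bay.
- yellow_tray: Yellow tray fixed to the bench, outside 80 (x) by 150 (y) mm, walls 4 mm thick and 14 mm high, floor 4 mm thick. Origin: centre of its underside, on the bench; x along its short side, z up. A divider (4 mm thick, 14 mm high) parallel to x splits it into two bays, each 72 (x) by 69 (y) mm inside, centred at x = 0, y = +36.5 and -36.5 mm. For the post clamps, one to a bay.
- red_tray: Red tray fixed to the bench, outside 80 by 80 mm, walls 4 mm thick and 14 mm high, floor 4 mm thick. Origin: centre of its underside, on the bench; x along one side, z up. A single open pocket 72 by 72 mm inside, centred on the origin. For the brass knob.
- jar: Bystander: amber glass jar with a white cap, 50 mm diameter, 80 mm tall, standing to one side of the work. Origin: centre of its underside. Leave alone.
- driver: Bystander: screwdriver with a black handle and steel blade, 170 mm long, 26 mm high, lying along its x (handle to -x) to one side of the work. Origin: on the bench under its middle. Leave alone.

How it is judged:
By the outcome, as a careful person would: the job done as asked, in the order asked, and still so for the second after the job is handed in, with the robot touching nothing.
It also fails if it takes over 112 s, if anything falls off the work surface, if the arm or the gripper's body presses on something with over 40 N, if the wrist force passes 120 N, or if a joint passes its speed limit or range.

ROBOT

A 7-joint arm with a two-finger parallel gripper is mounted at the origin on the work surface. World frame = base frame: x ahead of the robot, y to its left, z up, the work surface at z = 0. Lengths are in m, angles in rad, forces in N, time in s.
With the tool pointing down it reaches from about 0.4 to 0.85 m from the base axis. Payload 4.4 kg.
Tool frame: the origin (TCP) lies midway between the tips of the shut fingers; the grasp point (between the pads) lies 19 mm behind it; z points along the fingers, y is the line along which they close (so a half turn about z gives the same grasp; the last joint's range is limited). The gripper opens to 94 mm and grips with 3 to 60 N. Pads are 16 mm wide; open, the fingers measure 119 mm over their backs; the gripper's body (75 mm by 177 mm) begins 78 mm behind the grasp point.
Start: joints at [-1.237, 0.628, 0.038, 1.517, -0.027, 0.996, -0.02], TCP at [0.253, 0.599, 0.205] pointing down, gripper open.
Joint ranges: [-3.06, 3.06], [-0.37, 2.12], [-1.25, 1.32], [0.18, 2.47], [-1.1, 4.24], [0.23, 1.98], [-2.94, 2.94]. Speed limits (rad/s): [2.57, 2.57, 3.14, 3.14, 3.14, 3.14, 3.14].

INTERFACE

Orientations are given as a rotation vector (axis times angle).
In Python, from station import arm gives the robot as it stands.
- The arm moves only by the shell command python3 -m crank 'ROWS'. ROWS is a JSON object whose one key "increments" holds one flat list of numbers, 7 for each row, row after row: the turn, a rotation vector about the tool's x, y, z in units of 8 degrees (1.0 is 8 degrees), then the shift along the tool's x, y, z in units of 50 mm (1.0 is 50 mm), then the opening, from -1 (shut) to 1 (fully open). In form: {"increments": [wx, wy, wz, dx, dy, dz, hand, wx, wy, wz, dx, dy, dz, hand, ...]}. A call has exactly 10 rows; each row is the pose to reach, as a shift and turn from the pose commanded when the call began, along the tool's axes at that moment; what a row does not reach only later rows make up. A row lasts 1/10 s, in which the tool goes at most 50 mm and 8.59 degrees, less where a joint would pass 70% of its speed; a pose out of reach is approached as far as the arm can. A call with a gripper value outside its range is refused whole. The fingers move at their own pace and stop on an object; the grip force is fixed at half the most. Time passes only in rows, so rows that repeat a pose let the fingers close, or fill a call up. It gives the time, the measured TCP pose, the force, the opening and the grip force at its end, in the units of the state.
- arm.get_obs(): the state, without advancing time (a new reading comes with each control period).
- arm.snapshot(name): name is "scene" or "top" or "wrist"; returns the picture (420x560x3 uint8, blue, green, red); there is no depth.
- arm.camera_info(name): a dict with "fov_y" (degrees; the focal length in pixels is half the picture's height over the tangent of half this angle, whatever the lens; pixels are square), "cx", "cy" (the principal point, pixels), "rvec" (rotation vector, rad) and "tvec" (3), from world to camera coordinates, as OpenCV has them. Camera axes: x right, y down, z forward; pixel columns grow to the right and rows downward; lengths in m; the calibration is good to about 2 mm. The wrist camera is an equidistant fisheye: a pixel r from the principal point sees the ray r / f radians off the axis. A picture is of the moment at which its call begins: read the wrist's pose just before it. camera_info takes no time and is no camera call; for the wrist camera it gives the pose at the moment of the call.
- arm.sign_off(): hands the job in; it is judged then, once.
The state is a dict: "t": time; "qpos": joint angles; "qvel": joint speeds; "tau": joint torques, N m; "eef_pos": TCP position; "orientation": TCP orientation; "ft_force": force on the tool from outside, world axes, zero at the start; "torque": the same for the moment, N m; "finger_gap": finger opening in m; "gripper_force": force on a finger pad.
Only numpy, scipy, OpenCV 4.12 (cv2) and the standard library are available. Lean on these libraries where they do the work, as an engineer would, in place of code of your own. Each camera call takes 0.05 s, during which the arm holds its last target. There are 200 camera calls.

## Working session

There is one attempt and no reset: what is moved stays moved. The work goes in short steps, Python scripts to look and compute and a shell command to move; the robot and the scene stay as the last step left them, time stands still between calls to the robot, and variables do not carry over. Pictures are saved under pics/ and viewed, at most 14 in all, crops included, and the job is handed in when it is done.

```bash
mkdir -p pics; ls; python3 - <<'E'
from station import arm
import cv2
for n in("top","scene"):
    im=arm.snapshot(n); cv2.imwrite(f"pics/{n}0.png",im); print(n,arm.camera_info(n))
o=arm.get_obs(); print(o['t'],o['eef_pos'],o['orientation'],o['finger_gap'],o['ft_force'])
E
```

```text
pics
top {'fov_y': 51.206915425577975, 'cx': 281.6096215294915, 'cy': 209.24460573180738, 'rvec': array([ 2.18162762, -2.11577746,  0.20428806]), 'tvec': array([-0.03788484,  0.55270523,  1.09482359])}
scene {'fov_y': 43.349180899991325, 'cx': 279.08975881384464, 'cy': 210.74739859674077, 'rvec': array([ 2.04929902,  1.31818269, -0.54637663]), 'tvec': array([-0.23436629, -0.32524162,  1.53180362])}
0.1 [0.25277669 0.59819244 0.20466101] [-6.23866406e-01 -3.07871715e+00  2.59570585e-03] 0.09367970111872788 [-0.17430472  0.41291094  0.23619609]
```

View pics/top0.png

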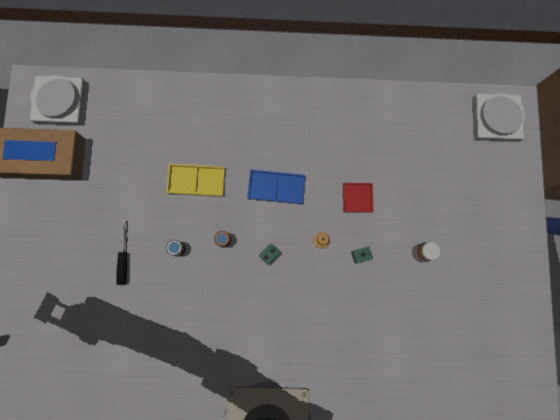

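View pics/scene0.png

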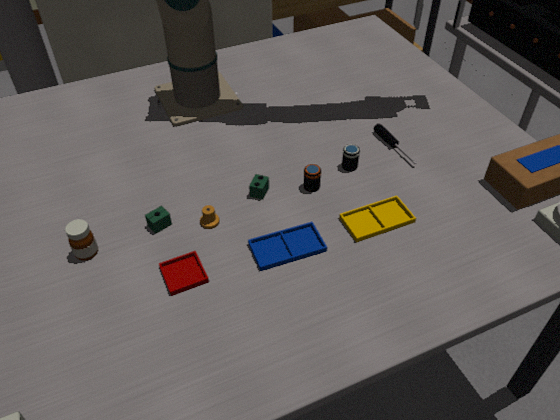

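The top view shows the yellow tray near (196,180), the blue one at (277,187) and the red one at (358,198). The white barrel is at (175,248), the orange barrel at (222,239), the two-bore clamp at (270,254), the knob at (322,240) and the one-bore clamp at (363,255). The jar is at (428,252) and the driver at (123,255). I'll zoom in and measure.

```bash
cat > h.py <<'E'
import numpy as np, cv2
from scipy.spatial.transform import Rotation as R
from station import arm
def cam(n):
    c=arm.camera_info(n); f=210/np.tan(np.radians(c['fov_y'])/2)
    return c,f,R.from_rotvec(c['rvec']).as_matrix(),np.array(c['tvec'])
def unproj(n,px,z,c4=None):
    c,f,M,t=c4 or cam(n); u=(px[0]-c['cx'])/f; v=(px[1]-c['cy'])/f
    if n=="wrist":
        r=np.hypot(u,v); s=np.sin(r)/max(r,1e-9); d=np.array([u*s,v*s,np.cos(r)])
    else: d=np.array([u,v,1.])
    d=M.T@d; o=-M.T@t
    return o+d*(z-o[2])/d[2]
def proj(n,P,c4=None):
    c,f,M,t=c4 or cam(n); p=M@np.array(P)+t
    if n=="wrist":
        r=np.hypot(p[0],p[1]); k=np.arctan2(r,p[2])/max(r,1e-9)
    else: k=1/p[2]
    return np.array([c['cx']+f*k*p[0],c['cy']+f*k*p[1]])
E
python3 - <<'E'
from h import *
im=cv2.imread("pics/top0.png")
c4=cam("top"); print("cam",-c4[2].T@c4[3],"f",c4[1])
print("base",proj("top",[0,0,0]),"tcp",proj("top",[.253,.598,.205]))
for n,p,z in [("white",(175,247),.055),("orange",(222,239),.055),("two",(270,254),.036),("knob",(322,239),.04),("one",(363,255),.036),("jar",(430,251),.08)]:
    print(n,unproj("top",p,z).round(4))
hsv=cv2.cvtColor(im,cv2.COLOR_BGR2HSV)
for n,lo,hi,bx in [("yellow",(22,100,60),(35,255,255),(150,150,240,210)),("blue",(105,150,60),(125,255,255),(235,155,320,215)),("red",(0,180,60),(8,255,255),(335,170,385,225))]:
    m=cv2.inRange(hsv,lo,hi); k=np.zeros_like(m); x0,y0,x1,y1=bx; k[y0:y1,x0:x1]=m[y0:y1,x0:x1]
    pts=cv2.findNonZero(k); W=np.array([unproj("top",q[0],.014,c4)[:2] for q in pts],np.float32)
    print(n,cv2.minAreaRect(W*1000))
cv2.imwrite("pics/z.png",cv2.resize(im[225:275,150:390],None,fx=3.3,fy=3.3,interpolation=cv2.INTER_CUBIC))
E
```

```text
cam [0.36865549 0.00706815 1.17029919] f 438.23593933062233
base [266.44507937 430.48143235] tcp [-15.10607878 328.73415521]
white [0.4465 0.2458 0.055 ]
orange [0.4704 0.1286 0.055 ]
two [0.4373 0.0055 0.036 ]
knob [ 0.4798 -0.128   0.04  ]
one [ 0.4419 -0.2357  0.036 ]
jar [ 0.4542 -0.3953  0.08  ]
yellow ((632.1795654296875, 211.98992919921875), (151.91954040527344, 80.85501861572266), 89.02596282958984)
blue ((620.6004638671875, -4.9454803466796875), (145.67013549804688, 76.2566146850586), 86.12361145019531)
red ((596.4296264648438, -225.25723266601562), (65.9127426147461, 70.76116943359375), 1.8918241262435913)
```

View pics/z.png

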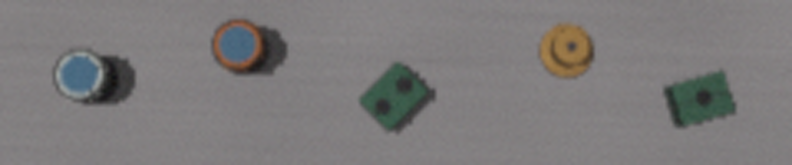

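The crop shows all five top faces clearly. The white rim is at about (80,74), the orange rim at (238,44), and the bores of clamp two at (383,106) and (404,85). The knob's top is at (570,46), and clamp one's bore is at (703,97). Next I'll refine these and cross-check them in the scene view.

```bash
python3 - <<'E'
from h import *
im=cv2.imread("pics/top0.png"); sc=cv2.imread("pics/scene0.png"); hsv=cv2.cvtColor(im,cv2.COLOR_BGR2HSV)
c4=cam("top"); U=lambda p,z:unproj("top",p,z,c4)
z=lambda x,y:((x+.5)/3.3-.5+150,(y+.5)/3.3-.5+225)
big=cv2.resize(sc[100:320,50:450],None,fx=2,fy=2,interpolation=cv2.INTER_CUBIC)
def dot(P,col=(255,255,255)):
    q=(proj("scene",P)-(50,100)+.5)*2-.5; cv2.circle(big,tuple(int(round(v)) for v in q),2,col,-1)
def blob(lo,hi,bx,h,close=True):
    m=cv2.inRange(hsv,lo,hi); k=np.zeros_like(m); x0,y0,x1,y1=bx; k[y0:y1,x0:x1]=m[y0:y1,x0:x1]
    return np.array([U(q[0],h)[:2] for q in cv2.findNonZero(k)],np.float32)
for n,x,y,h in [("white",80,74,.055),("orange",238,44,.055),("knob",570,46,.04),("two_a",383,106,.036),("two_b",404,85,.036),("one",703,97,.036)]:
    P=U(z(x,y),h); print(n,P.round(4)); dot(P); dot([P[0],P[1],0],(0,255,255))
for n,lo,hi,bx in [("two",(55,40,45),(95,255,255),(255,240,285,270)),("one",(55,40,45),(95,255,255),(348,242,378,268)),("knobflange",(10,100,60),(25,255,255),(310,228,335,252))]:
    print(n,cv2.minAreaRect(blob(lo,hi,bx,.036 if n!="knobflange" else .009)*1000))
for n,lo,hi,bx in [("yellow",(20,90,40),(35,255,255),(150,150,240,210)),("blue",(105,120,40),(125,255,255),(235,155,320,215)),("red",(0,150,40),(10,255,255),(335,170,385,225)),("red",(170,150,40),(180,255,255),(335,170,385,225))][:3]:
    r=cv2.minAreaRect(blob(lo,hi,bx,.014)*1000); b=cv2.boxPoints(r)/1000; print(n,r)
    for p in b: dot([*p,.014])
    if n!="red":
        c=np.array(r[0])/1000; a=np.radians(r[2]); d=np.array([np.cos(a),np.sin(a)]) if r[1][0]>r[1][1] else np.array([-np.sin(a),np.cos(a)])
        for s in(1,-1): q=c+s*.0365*d; print("  bay",q.round(4)); dot([*q,.004])
cv2.imwrite("pics/s1.png",big)
E
```

```text
white [0.4463 0.2486 0.055 ]
orange [0.473  0.1293 0.055 ]
knob [ 0.4809 -0.129   0.04  ]
two_a [0.4298 0.0163 0.036 ]
two_b [4.467e-01 4.000e-04 3.600e-02]
one [ 0.4444 -0.2348  0.036 ]
two ((437.9048156738281, 7.419233322143555), (32.783721923828125, 41.859039306640625), 46.83000183105469)
one ((442.86309814453125, -232.59397888183594), (31.749032974243164, 46.443241119384766), 17.331390380859375)
knobflange ((480.1719970703125, -129.11410522460938), (37.358253479003906, 37.62803268432617), 1.7474253177642822)
yellow ((632.0679321289062, 212.07846069335938), (152.26995849609375, 80.97655487060547), 88.87212371826172)
  bay [0.6328 0.2486]
  bay [0.6313 0.1756]
blue ((621.1102905273438, -4.72247314453125), (148.0101776123047, 79.37257385253906), 86.49188232421875)
  bay [0.6233 0.0317]
  bay [ 0.6189 -0.0412]
red ((598.576416015625, -227.1051788330078), (77.36721801757812, 75.97761535644531), 0.29565635323524475)
```

View pics/s1.png

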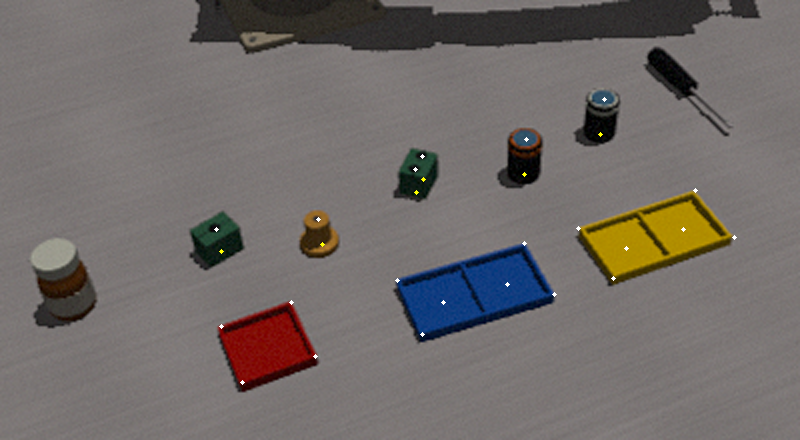

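The points land correctly in both cameras: tops, bases, bays and tray corners all agree within about 2 mm. Next is a helper that turns a world target into tool increments.

```bash
cat > inc.py <<'E'
# inc.py x y z closing_deg [x y z closing_deg ...]: increments from the present pose
import sys; from h import *
o=arm.get_obs(); R0=R.from_rotvec(o['orientation']); p0=np.array(o['eef_pos'])
y0=R0.as_matrix()[:,1]; a0=np.degrees(np.arctan2(y0[1],y0[0]))
print("t",round(o['t'],2),"p",p0.round(4),"clos",round(a0,1),"gap",round(o['finger_gap'],4),"q7",round(o['qpos'][6],2),"q1",round(o['qpos'][0],2))
v=list(map(float,sys.argv[1:]))
for i in range(0,len(v),4):
    a=a0+(v[i+3]-a0+90)%180-90; r=np.radians(a); y=np.array([np.cos(r),np.sin(r),0]); zz=np.array([0,0,-1.])
    T=R.from_matrix(np.column_stack([np.cross(y,zz),y,zz]))
    print("turn",(np.degrees((R0.inv()*T).as_rotvec())/8).round(2),"shift",(R0.inv().apply(np.array(v[i:i+3])-p0)/.05).round(3))
E
python3 inc.py .4463 .2486 .12 0
```

```text
t 0.1 p [0.2528 0.5982 0.2047] clos 67.1 gap 0.0937 q7 -0.02 q1 -1.24
turn [-0.01  0.01  8.39] shift [-6.287 -4.931  1.702]
```

```bash
python3 -m crank '{"increments":[0,0,8.4,-6.29,-4.93,1.7,1, 0,0,8.4,-6.29,-4.93,1.7,1, 0,0,8.4,-6.29,-4.93,1.7,1, 0,0,8.4,-6.29,-4.93,1.7,1, 0,0,8.4,-6.29,-4.93,1.7,1, 0,0,8.4,-6.29,-4.93,1.7,1, 0,0,8.4,-6.29,-4.93,1.7,1, 0,0,8.4,-6.29,-4.93,1.7,1, 0,0,8.4,-6.29,-4.93,1.7,1, 0,0,8.4,-6.29,-4.93,1.7,1]}'
python3 inc.py .4463 .2486 .024 0
python3 - <<'E'
from h import *
c4=cam("wrist"); im=arm.snapshot("wrist"); 
print(proj("wrist",[.4463,.2486,.055],c4))
cv2.circle(im,tuple(proj("wrist",[.4463,.2486,.055],c4).astype(int)),2,(0,0,255),-1)
cv2.imwrite("pics/w1.png",im)
E
```

```text
t: 1.1
eef_pos: [0.4472, 0.2473, 0.12]
orientation: [2.227, 2.216, -0.002]
ft_force: [-0.9, 0.8, -0.7]
finger_gap: 0.0939
gripper_force: 0.0
t 1.1 p [0.4472 0.2473 0.12  ] clos -0.3 gap 0.0939 q7 -0.27 q1 -0.77
turn [-0.01  0.01 -0.04] shift [ 0.028 -0.017  1.921]
[275.76489566 216.47536895]
```

View pics/w1.png

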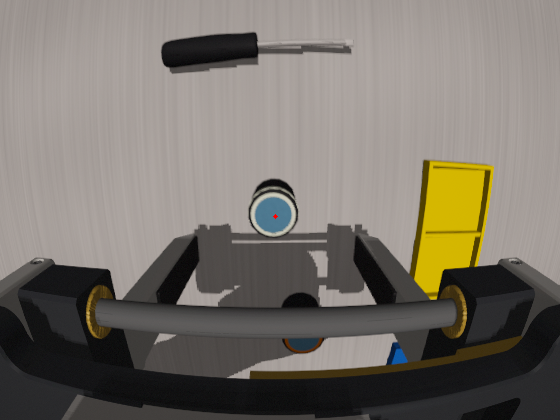

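The wrist view has the white barrel's top at (273,214), within 3 px (about 2 mm) of the prediction at (276,216), so I'll descend.

```bash
python3 -m crank '{"increments":[0,0,0,0.02,-0.02,0.3,1, 0,0,0,0.02,-0.02,0.7,1, 0,0,0,0.02,-0.02,1.1,1, 0,0,0,0.02,-0.02,1.5,1, 0,0,0,0.02,-0.02,1.75,1, 0,0,0,0.02,-0.02,1.9,1, 0,0,0,0.02,-0.02,1.92,-1, 0,0,0,0.02,-0.02,1.92,-1, 0,0,0,0.02,-0.02,1.92,-1, 0,0,0,0.02,-0.02,1.92,-1]}'
python3 inc.py .4463 .2486 .12 0
```

```text
t: 2.15
eef_pos: [0.4462, 0.2506, 0.0251]
orientation: [2.223, 2.219, 0.002]
ft_force: [0.0, -0.4, 0.0]
finger_gap: 0.0651
gripper_force: 0.0
t 2.15 p [0.4462 0.2506 0.0251] clos -0.1 gap 0.0651 q7 -0.21 q1 -0.7
turn [ 0.01 -0.01 -0.01] shift [-0.038  0.005 -1.897]
```

```bash
python3 -m crank '{"increments":[0,0,0,0,0,0,-1, 0,0,0,0,0,0,-1, 0,0,0,0,0,0,-1, 0,0,0,0,0,0,-1, 0,0,0,0,0,0,-1, 0,0,0,0,0,-0.1,-1, 0,0,0,0,0,-0.4,-1, 0,0,0,0,0,-0.8,-1, 0,0,0,0,0,-1.2,-1, 0,0,0,0,0,-1.5,-1]}'
python3 inc.py .6233 .0317 .1 0 .6233 .0317 .06 0
```

```text
t: 3.15
eef_pos: [0.4459, 0.2503, 0.1006]
orientation: [2.224, 2.219, 0.001]
ft_force: [0.7, 0.4, -0.9]
finger_gap: 0.0398
gripper_force: 30.0
t 3.15 p [0.4459 0.2503 0.1006] clos -0.1 gap 0.0398 q7 -0.26 q1 -0.76
turn [ 0.   -0.   -0.01] shift [-4.365  3.557  0.013]
turn [ 0.   -0.   -0.01] shift [-4.365  3.557  0.813]
```

```bash
python3 -m crank '{"increments":[0,0,0,-0.17,0.14,0,-1, 0,0,0,-0.6,0.5,0,-1, 0,0,0,-1.22,1,0,-1, 0,0,0,-1.88,1.53,0,-1, 0,0,0,-2.53,2.06,0,-1, 0,0,0,-3.19,2.6,0,-1, 0,0,0,-3.75,3.06,0,-1, 0,0,0,-4.15,3.38,0.1,-1, 0,0,0,-4.36,3.55,0.3,-1, 0,0,0,-4.36,3.55,0.5,-1]}'
python3 inc.py .6233 .0317 .0285 0
```

```text
t: 4.15
eef_pos: [0.6231, 0.0292, 0.0729]
orientation: [2.227, 2.215, -0.002]
ft_force: [-0.2, -0.3, -1.3]
finger_gap: 0.0394
gripper_force: 30.0
t 4.15 p [0.6231 0.0292 0.0729] clos -0.3 gap 0.0394 q7 0.14 q1 -0.24
turn [-0.    0.01 -0.04] shift [0.051 0.004 0.888]
```

```bash
python3 -m crank '{"increments":[0,0,0,0,0,0.15,-1, 0,0,0,0,0,0.35,-1, 0,0,0,0,0,0.55,-1, 0,0,0,0,0,0.68,-1, 0,0,0,0,0,0.76,-1, 0,0,0,0,0,0.8,-1, 0,0,0,0,0,0.82,-1, 0,0,0,0,0,0.82,-1, 0,0,0,0,0,0.82,-1, 0,0,0,0,0,0.82,-1]}'
python3 inc.py .6233 .0317 .0285 0
```

```text
t: 5.15
eef_pos: [0.6231, 0.0319, 0.0338]
orientation: [2.223, 2.219, 0.001]
ft_force: [0.3, 0.1, -1.6]
finger_gap: 0.0397
gripper_force: 30.0
t 5.15 p [0.6231 0.0319 0.0338] clos -0.1 gap 0.0397 q7 0.15 q1 -0.23
turn [ 0.   -0.   -0.01] shift [-0.004  0.005  0.105]
```

```bash
python3 -m crank '{"increments":[0,0,0,0,0,0.02,-1, 0,0,0,0,0,0.04,-1, 0,0,0,0,0,0.06,-1, 0,0,0,0,0,0.08,-1, 0,0,0,0,0,0.09,-1, 0,0,0,0,0,0.1,-1, 0,0,0,0,0,0.11,-1, 0,0,0,0,0,0.12,-1, 0,0,0,0,0,0.12,-1, 0,0,0,0,0,0.12,-1]}'
```

```text
t: 6.15
eef_pos: [0.6227, 0.0319, 0.0286]
orientation: [-2.223, -2.219, -0.0]
ft_force: [-2.1, -0.4, 7.6]
finger_gap: 0.0393
gripper_force: 30.0
```

Contact at 7.6 N, so it's seated. Now release and rise.

```bash
python3 -m crank '{"increments":[0,0,0,0,0,0,0.3, 0,0,0,0,0,0,0.3, 0,0,0,0,0,0,0.3, 0,0,0,0,0,0,0.3, 0,0,0,0,0,-0.1,0.3, 0,0,0,0,0,-0.5,0.3, 0,0,0,0,0,-1,0.3, 0,0,0,0,0,-1.4,0.3, 0,0,0,0,0,-1.6,0.3, 0,0,0,0,0,-1.7,0.3]}'
python3 inc.py .473 .1293 .115 0
```

```text
t: 7.15
eef_pos: [0.6233, 0.032, 0.1136]
orientation: [2.223, 2.219, 0.002]
ft_force: [-0.3, 0.4, -0.7]
finger_gap: 0.061
gripper_force: 0.0
t 7.15 p [0.6233 0.032  0.1136] clos -0.1 gap 0.061 q7 0.12 q1 -0.26
turn [ 0.01 -0.   -0.01] shift [ 1.94  -3.01  -0.033]
```

```bash
python3 -m crank '{"increments":[0,0,0,0.3,-0.45,0,0.6, 0,0,0,0.75,-1.15,0,0.6, 0,0,0,1.2,-1.85,0,0.6, 0,0,0,1.6,-2.5,0,0.6, 0,0,0,1.85,-2.85,0,0.6, 0,0,0,1.94,-3.01,0,0.6, 0,0,0,1.94,-3.01,0,0.6, 0,0,0,1.94,-3.01,0.2,0.6, 0,0,0,1.94,-3.01,0.5,0.6, 0,0,0,1.94,-3.01,0.7,0.6]}'
python3 inc.py .473 .1293 .024 0
python3 - <<'E'
from h import *
c4=cam("wrist"); im=arm.snapshot("wrist"); 
print(proj("wrist",[.473,.1293,.055],c4),c4[1])
cv2.imwrite("pics/w2.png",im)
E
```

```text
t: 8.15
eef_pos: [0.4734, 0.128, 0.0761]
orientation: [2.225, 2.217, -0.001]
ft_force: [0.2, 0.3, 0.1]
finger_gap: 0.075
gripper_force: 0.0
t 8.15 p [0.4734 0.128  0.0761] clos -0.2 gap 0.075 q7 -0.02 q1 -0.48
turn [ 0.    0.01 -0.03] shift [ 0.027 -0.009  1.042]
[276.47216389 235.06769593] 325.19226210127806
```

View pics/w2.png

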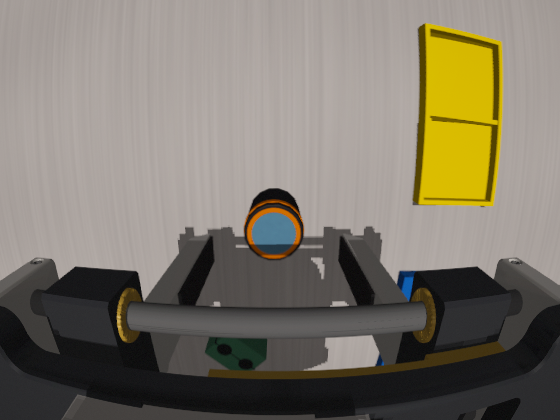

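The orange barrel's top is at (273,232), within 4 px of the prediction and between the fingers. I'll descend and grip.

```bash
python3 -m crank '{"increments":[0,0,0,0.02,0,0.3,0.6, 0,0,0,0.02,0,0.6,0.6, 0,0,0,0.02,0,0.85,0.6, 0,0,0,0.02,0,1,0.6, 0,0,0,0.02,0,1.06,0.6, 0,0,0,0.02,0,1.06,-1, 0,0,0,0.02,0,1.06,-1, 0,0,0,0.02,0,1.06,-1, 0,0,0,0.02,0,1.06,-1, 0,0,0,0.02,0,1.06,-1]}'
python3 -m crank '{"increments":[0,0,0,0,0,0,-1, 0,0,0,0,0,0,-1, 0,0,0,0,0,0,-1, 0,0,0,0,0,0,-1, 0,0,0,0,0,0,-1, 0,0,0,0,0,-0.1,-1, 0,0,0,0,0,-0.4,-1, 0,0,0,0,0,-0.8,-1, 0,0,0,0,0,-1.2,-1, 0,0,0,0,0,-1.5,-1]}'
python3 inc.py .6189 -.0412 .1 0
```

```text
t: 9.2
eef_pos: [0.4725, 0.1304, 0.0248]
orientation: [-2.223, -2.22, -0.001]
ft_force: [-0.8, 0.3, 1.8]
finger_gap: 0.0395
gripper_force: 30.0
t: 10.2
eef_pos: [0.4726, 0.1301, 0.1005]
orientation: [2.223, 2.219, 0.0]
ft_force: [0.5, 0.2, -1.6]
finger_gap: 0.0395
gripper_force: 30.0
t 10.2 p [0.4726 0.1301 0.1005] clos -0.1 gap 0.0395 q7 -0.04 q1 -0.51
turn [ 0.    0.   -0.01] shift [-3.421  2.933  0.011]
```

```bash
python3 -m crank '{"increments":[0,0,0,-0.14,0.12,0,-1, 0,0,0,-0.5,0.42,0,-1, 0,0,0,-1,0.85,0,-1, 0,0,0,-1.55,1.32,0,-1, 0,0,0,-2.1,1.8,0,-1, 0,0,0,-2.65,2.27,0,-1, 0,0,0,-3.1,2.65,0,-1, 0,0,0,-3.35,2.87,0,-1, 0,0,0,-3.42,2.93,0,-1, 0,0,0,-3.42,2.93,0.2,-1]}'
python3 -m crank '{"increments":[0,0,0,0,0,0.3,-1, 0,0,0,0,0,0.6,-1, 0,0,0,0,0,0.9,-1, 0,0,0,0,0,1.05,-1, 0,0,0,0,0,1.11,-1, 0,0,0,0,0,1.13,-1, 0,0,0,0,0,1.13,-1, 0,0,0,0,0,1.13,-1, 0,0,0,0,0,1.13,-1, 0,0,0,0,0,1.13,-1]}'
python3 inc.py .6189 -.0412 .0288 0
```

```text
t: 11.2
eef_pos: [0.6193, -0.042, 0.0892]
orientation: [2.224, 2.217, 0.001]
ft_force: [0.0, 0.2, -1.9]
finger_gap: 0.0396
gripper_force: 30.0
t: 12.2
eef_pos: [0.619, -0.041, 0.0334]
orientation: [2.223, 2.219, 0.001]
ft_force: [0.1, 0.4, -1.3]
finger_gap: 0.0398
gripper_force: 30.0
t 12.2 p [ 0.619  -0.041   0.0334] clos -0.1 gap 0.0398 q7 0.26 q1 -0.11
turn [ 0.01 -0.   -0.01] shift [-0.003 -0.001  0.092]
```

```bash
python3 -m crank '{"increments":[0,0,0,0,0,0.02,-1, 0,0,0,0,0,0.04,-1, 0,0,0,0,0,0.06,-1, 0,0,0,0,0,0.08,-1, 0,0,0,0,0,0.09,-1, 0,0,0,0,0,0.1,-1, 0,0,0,0,0,0.1,-1, 0,0,0,0,0,0.1,-1, 0,0,0,0,0,0.1,-1, 0,0,0,0,0,0.1,-1]}'
```

```text
t: 13.2
eef_pos: [0.6186, -0.041, 0.0288]
orientation: [-2.223, -2.219, -0.0]
ft_force: [-2.7, 0.5, 5.8]
finger_gap: 0.0396
gripper_force: 30.0
```

Seated. I'll release, rise, and work out the approach to clamp two.

```bash
python3 -m crank '{"increments":[0,0,0,0,0,0,0.3, 0,0,0,0,0,0,0.3, 0,0,0,0,0,0,0.3, 0,0,0,0,0,0,0.3, 0,0,0,0,0,-0.1,0.3, 0,0,0,0,0,-0.5,0.3, 0,0,0,0,0,-1,0.3, 0,0,0,0,0,-1.4,0.3, 0,0,0,0,0,-1.6,0.3, 0,0,0,0,0,-1.7,0.3]}'
python3 inc.py .438 .008 .085 45
```

```text
t: 14.2
eef_pos: [0.6192, -0.0411, 0.114]
orientation: [2.223, 2.219, 0.002]
ft_force: [0.4, 0.4, 0.3]
finger_gap: 0.0611
gripper_force: 0.0
t 14.2 p [ 0.6192 -0.0411  0.114 ] clos -0.1 gap 0.0611 q7 0.23 q1 -0.13
turn [ 0.01  0.   -5.64] shift [ 0.975 -3.626  0.575]
```

```bash
python3 -m crank '{"increments":[0,0,-0.4,0.15,-0.55,0,0.6, 0,0,-1.4,0.35,-1.3,0,0.6, 0,0,-2.4,0.6,-2.1,0,0.6, 0,0,-3.4,0.8,-2.9,0,0.6, 0,0,-4.4,0.92,-3.4,0,0.6, 0,0,-5.3,0.97,-3.62,0.1,0.6, 0,0,-5.64,0.97,-3.62,0.4,0.6, 0,0,-5.64,0.97,-3.62,0.57,0.6, 0,0,-5.64,0.97,-3.62,0.57,0.6, 0,0,-5.64,0.97,-3.62,0.57,0.6]}'
python3 inc.py .438 .008 .013 45
python3 - <<'E'
from h import *
c4=cam("wrist"); im=arm.snapshot("wrist"); 
for p in([.438,.008],[.4298,.0163],[.4467,.0004]):
    q=proj("wrist",[*p,.036],c4); print(q); cv2.circle(im,tuple(q.round().astype(int)),2,(0,0,255),-1)
cv2.imwrite("pics/w3.png",im)
E
```

```text
t: 15.2
eef_pos: [0.4378, 0.0077, 0.0842]
orientation: [-1.203, -2.901, 0.001]
ft_force: [0.3, -0.7, 0.2]
finger_gap: 0.0755
gripper_force: 0.0
t 15.2 p [0.4378 0.0077 0.0842] clos 44.9 gap 0.0755 q7 0.73 q1 -0.1
turn [-0.   -0.   -0.01] shift [0.002 0.008 1.424]
[277.1001076  225.07610623]
[277.19728076 209.68930689]
[278.14502826 239.83725111]
```

View pics/w3.png

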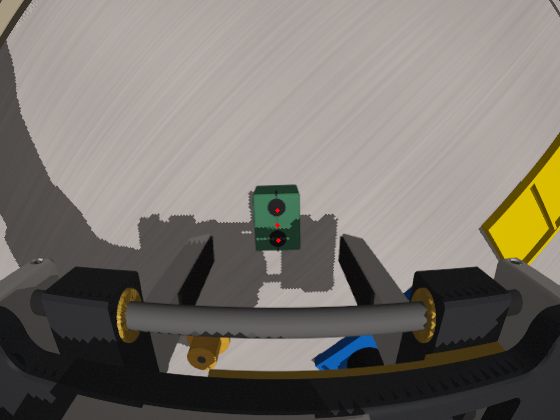

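Clamp two sits square between the fingers: bores at (277,208) and (278,239), within 2 px of the prediction. I'll descend and grip.

```bash
python3 -m crank '{"increments":[0,0,0,0,0,0.25,0.6, 0,0,0,0,0,0.6,0.6, 0,0,0,0,0,0.95,0.6, 0,0,0,0,0,1.2,0.6, 0,0,0,0,0,1.36,0.6, 0,0,0,0,0,1.41,0.6, 0,0,0,0,0,1.42,-1, 0,0,0,0,0,1.42,-1, 0,0,0,0,0,1.42,-1, 0,0,0,0,0,1.42,-1]}'
python3 -m crank '{"increments":[0,0,0,0,0,0,-1, 0,0,0,0,0,0,-1, 0,0,0,0,0,0,-1, 0,0,0,0,0,0,-1, 0,0,0,0,0,0,-1, 0,0,0,0,0,-0.1,-1, 0,0,0,0,0,-0.4,-1, 0,0,0,0,0,-0.8,-1, 0,0,0,0,0,-1.2,-1, 0,0,0,0,0,-1.5,-1]}'
python3 inc.py .6313 .1756 .088 0 .6313 .1756 .088 90
```

```text
t: 16.25
eef_pos: [0.4381, 0.0077, 0.0137]
orientation: [1.202, 2.902, -0.0]
ft_force: [0.4, 0.4, 0.0]
finger_gap: 0.0467
gripper_force: 0.0
t: 17.25
eef_pos: [0.4376, 0.0077, 0.0895]
orientation: [-1.202, -2.903, 0.0]
ft_force: [0.8, -0.9, -1.4]
finger_gap: 0.0339
gripper_force: 29.8
t 17.25 p [0.4376 0.0077 0.0895] clos 45.0 gap 0.0339 q7 0.29 q1 0.15
turn [-0.   -0.    5.63] shift [-0.367  5.114  0.031]
turn [-0.   -0.   -5.62] shift [-0.367  5.114  0.031]
```

```bash
python3 -m crank '{"increments":[0,0,0.2,-0.01,0.2,0,-1, 0,0,0.8,-0.05,0.75,0,-1, 0,0,1.6,-0.1,1.5,0,-1, 0,0,2.5,-0.16,2.25,0,-1, 0,0,3.4,-0.22,3.05,0,-1, 0,0,4.2,-0.27,3.8,0,-1, 0,0,4.9,-0.32,4.4,0,-1, 0,0,5.4,-0.35,4.85,0,-1, 0,0,5.63,-0.37,5.1,0,-1, 0,0,5.63,-0.37,5.11,0.1,-1]}'
python3 -m crank '{"increments":[0,0,0,0,0,0.3,-1, 0,0,0,0,0,0.6,-1, 0,0,0,0,0,0.9,-1, 0,0,0,0,0,1.1,-1, 0,0,0,0,0,1.18,-1, 0,0,0,0,0,1.22,-1, 0,0,0,0,0,1.23,-1, 0,0,0,0,0,1.23,-1, 0,0,0,0,0,1.23,-1, 0,0,0,0,0,1.23,-1]}'
python3 inc.py .6313 .1756 .0173 0
```

```text
t: 18.25
eef_pos: [0.6326, 0.1782, 0.0824]
orientation: [2.22, 2.222, 0.003]
ft_force: [0.2, -0.5, -0.9]
finger_gap: 0.034
gripper_force: 29.8
t: 19.25
eef_pos: [0.6318, 0.1756, 0.0225]
orientation: [2.222, 2.221, 0.001]
ft_force: [0.9, -1.3, -1.3]
finger_gap: 0.034
gripper_force: 29.8
t 19.25 p [0.6318 0.1756 0.0225] clos -0.0 gap 0.034 q7 -0.42 q1 -0.25
turn [ 0.01 -0.   -0.  ] shift [ 0.    -0.01   0.104]
```

```bash
python3 -m crank '{"increments":[0,0,0,0,0,0.02,-1, 0,0,0,0,0,0.04,-1, 0,0,0,0,0,0.06,-1, 0,0,0,0,0,0.08,-1, 0,0,0,0,0,0.09,-1, 0,0,0,0,0,0.1,-1, 0,0,0,0,0,0.11,-1, 0,0,0,0,0,0.11,-1, 0,0,0,0,0,0.11,-1, 0,0,0,0,0,0.11,-1]}'
```

```text
t: 20.25
eef_pos: [0.6314, 0.1754, 0.0177]
orientation: [2.222, 2.221, -0.0]
ft_force: [-2.5, -1.1, 10.1]
finger_gap: 0.0339
gripper_force: 29.8
```

```bash
python3 -m crank '{"increments":[0,0,0,0,0,0,0.15, 0,0,0,0,0,0,0.15, 0,0,0,0,0,0,0.15, 0,0,0,0,0,0,0.15, 0,0,0,0,0,-0.1,0.15, 0,0,0,0,0,-0.5,0.15, 0,0,0,0,0,-1,0.15, 0,0,0,0,0,-1.4,0.15, 0,0,0,0,0,-1.7,0.15, 0,0,0,0,0,-1.8,0.15]}'
python3 inc.py .444 -.2345 .108 17
```

```text
t: 21.25
eef_pos: [0.6325, 0.1757, 0.1084]
orientation: [2.221, 2.22, 0.004]
ft_force: [0.0, 0.0, 0.3]
finger_gap: 0.0541
gripper_force: 0.0
t 21.25 p [0.6325 0.1757 0.1084] clos -0.0 gap 0.0541 q7 -0.41 q1 -0.25
turn [ 0.02 -0.   -2.13] shift [-8.207 -3.766 -0.01 ]
```

```bash
python3 -m crank '{"increments":[0,0,-0.1,-0.4,-0.2,0,0.6, 0,0,-0.3,-1.25,-0.57,0,0.6, 0,0,-0.6,-2.15,-0.98,0,0.6, 0,0,-0.9,-3.05,-1.4,0,0.6, 0,0,-1.2,-3.95,-1.8,0,0.6, 0,0,-1.5,-4.85,-2.22,0,0.6, 0,0,-1.8,-5.75,-2.63,0,0.6, 0,0,-2,-6.65,-3.05,0,0.6, 0,0,-2.13,-7.5,-3.45,0,0.6, 0,0,-2.13,-8.1,-3.72,0,0.6]}'
python3 inc.py .444 -.2345 .08 17 
```

```text
t: 22.25
eef_pos: [0.4426, -0.2326, 0.1059]
orientation: [-1.871, -2.522, 0.002]
ft_force: [0.4, -0.2, 0.1]
finger_gap: 0.0755
gripper_force: 0.0
t 22.25 p [ 0.4426 -0.2326  0.1059] clos 16.8 gap 0.0755 q7 0.46 q1 0.6
turn [-0.02 -0.   -0.02] shift [-0.045  0.017  0.518]
```

```bash
python3 -m crank '{"increments":[0,0,0,-0.05,0.04,0.2,0.6, 0,0,0,-0.1,0.04,0.4,0.6, 0,0,0,-0.1,0.04,0.5,0.6, 0,0,0,-0.1,0.04,0.5,0.6, 0,0,0,-0.1,0.04,0.5,0.6, 0,0,0,-0.1,0.04,0.5,0.6, 0,0,0,-0.1,0.04,0.5,0.6, 0,0,0,-0.1,0.04,0.5,0.6, 0,0,0,-0.1,0.04,0.5,0.6, 0,0,0,-0.1,0.04,0.5,0.6]}'
python3 inc.py .444 -.2345 .013 17
python3 - <<'E'
from h import *
c4=cam("wrist"); im=arm.snapshot("wrist"); 
for p in([.444,-.2345],):
    q=proj("wrist",[*p,.036],c4); print(q); cv2.circle(im,tuple(q.round().astype(int)),2,(0,0,255),-1)
cv2.imwrite("pics/w4.png",im)
cv2.imwrite("pics/t4.png",cv2.resize(arm.snapshot("top")[150:280,150:390],None,fx=3.3,fy=3.3,interpolation=cv2.INTER_CUBIC))
E
```

```text
t: 23.25
eef_pos: [0.4487, -0.2337, 0.0816]
orientation: [1.868, 2.525, 0.0]
ft_force: [0.8, -1.0, -1.4]
finger_gap: 0.0753
gripper_force: 0.0
t 23.25 p [ 0.4487 -0.2337  0.0816] clos 17.0 gap 0.0753 q7 0.45 q1 0.59
turn [0. 0. 0.] shift [ 0.013 -0.094  1.371]
[270.39427152 225.06653216]
```

View pics/w4.png

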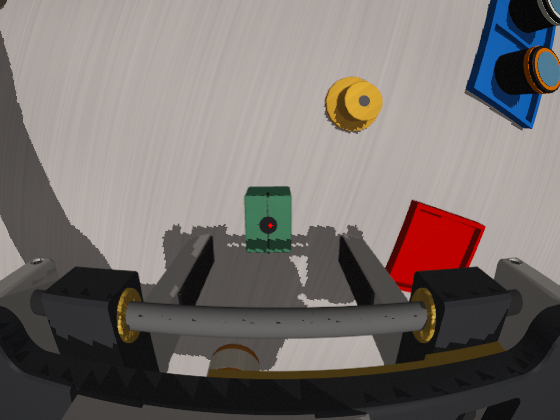

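View pics/t4.png

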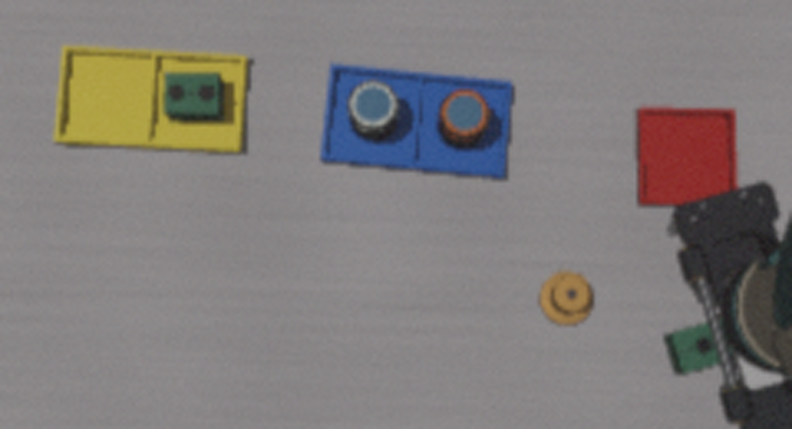

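Clamp one's bore is at (268,225), square to the fingers and about 2 mm from the prediction. The top view shows both barrels and clamp two upright in their bays. I'll descend and grip.

```bash
python3 -m crank '{"increments":[0,0,0,0.01,-0.12,0.25,0.6, 0,0,0,0.01,-0.12,0.6,0.6, 0,0,0,0.01,-0.12,0.95,0.6, 0,0,0,0.01,-0.12,1.2,0.6, 0,0,0,0.01,-0.12,1.32,0.6, 0,0,0,0.01,-0.12,1.36,0.6, 0,0,0,0.01,-0.12,1.37,-1, 0,0,0,0.01,-0.12,1.37,-1, 0,0,0,0.01,-0.12,1.37,-1, 0,0,0,0.01,-0.12,1.37,-1]}'
python3 -m crank '{"increments":[0,0,0,0,0,0,-1, 0,0,0,0,0,0,-1, 0,0,0,0,0,0,-1, 0,0,0,0,0,0,-1, 0,0,0,0,0,0,-1, 0,0,0,0,0,-0.1,-1, 0,0,0,0,0,-0.4,-1, 0,0,0,0,0,-0.8,-1, 0,0,0,0,0,-1.2,-1, 0,0,0,0,0,-1.7,-1]}'
python3 inc.py .6328 .2486 .105 0
```

```text
t: 24.35
eef_pos: [0.443, -0.2351, 0.0134]
orientation: [1.868, 2.525, 0.0]
ft_force: [0.5, 0.8, -0.3]
finger_gap: 0.0465
gripper_force: 0.0
t: 25.35
eef_pos: [0.442, -0.2346, 0.0983]
orientation: [-1.867, -2.524, 0.001]
ft_force: [0.2, 0.1, -1.2]
finger_gap: 0.0333
gripper_force: 30.0
t 25.35 p [ 0.442  -0.2346  0.0983] clos 17.0 gap 0.0333 q7 0.46 q1 0.61
turn [-0.01 -0.01  2.13] shift [ 8.123  6.479 -0.132]
```

```bash
python3 -m crank '{"increments":[0,0,0,0.2,0.16,-0.02,-1, 0,0,0.2,0.7,0.56,-0.06,-1, 0,0,0.4,1.4,1.12,-0.1,-1, 0,0,0.7,2.1,1.67,-0.13,-1, 0,0,1,2.8,2.23,-0.13,-1, 0,0,1.3,3.5,2.79,-0.13,-1, 0,0,1.6,4.2,3.35,-0.13,-1, 0,0,1.8,4.9,3.91,-0.13,-1, 0,0,2,5.6,4.47,-0.13,-1, 0,0,2.13,6.2,4.95,-0.13,-1]}'
python3 inc.py .6328 .2486 .105 0
```

```text
t: 26.35
eef_pos: [0.5883, 0.1377, 0.1034]
orientation: [-2.219, -2.222, 0.001]
ft_force: [0.6, -0.2, -0.2]
finger_gap: 0.0337
gripper_force: 30.0
t 26.35 p [0.5883 0.1377 0.1034] clos 0.1 gap 0.0337 q7 -0.37 q1 -0.2
turn [-0.01 -0.    0.01] shift [ 2.218  0.893 -0.032]
```

```bash
python3 -m crank '{"increments":[0,0,0,0.5,0.2,0,-1, 0,0,0,1,0.4,0,-1, 0,0,0,1.5,0.6,0,-1, 0,0,0,1.9,0.77,0,-1, 0,0,0,2.15,0.87,0,-1, 0,0,0,2.25,0.9,0,-1, 0,0,0,2.28,0.9,0.2,-1, 0,0,0,2.28,0.9,0.5,-1, 0,0,0,2.28,0.9,0.9,-1, 0,0,0,2.28,0.9,1.2,-1]}'
python3 inc.py .6328 .2486 .0173 0
```

```text
t: 27.35
eef_pos: [0.6326, 0.2457, 0.042]
orientation: [-2.223, -2.219, 0.005]
ft_force: [-0.7, -0.1, -1.5]
finger_gap: 0.0337
gripper_force: 30.0
t 27.35 p [0.6326 0.2457 0.042 ] clos -0.1 gap 0.0337 q7 -0.5 q1 -0.36
turn [-0.02  0.01 -0.01] shift [0.059 0.006 0.495]
```

```bash
python3 -m crank '{"increments":[0,0,0,0.03,0,0.1,-1, 0,0,0,0.03,0,0.2,-1, 0,0,0,0.03,0,0.28,-1, 0,0,0,0.03,0,0.34,-1, 0,0,0,0.03,0,0.38,-1, 0,0,0,0.03,0,0.4,-1, 0,0,0,0.03,0,0.4,-1, 0,0,0,0.03,0,0.4,-1, 0,0,0,0.03,0,0.4,-1, 0,0,0,0.03,0,0.4,-1]}'
python3 inc.py .6328 .2486 .0173 0
```

```text
t: 28.35
eef_pos: [0.6339, 0.2494, 0.0246]
orientation: [2.222, 2.221, 0.0]
ft_force: [-0.7, -0.0, -0.9]
finger_gap: 0.0337
gripper_force: 30.0
t 28.35 p [0.6339 0.2494 0.0246] clos -0.0 gap 0.0337 q7 -0.51 q1 -0.36
turn [ 0. -0. -0.] shift [-0.016 -0.022  0.146]
```

```bash
python3 -m crank '{"increments":[0,0,0,0,0,0.03,-1, 0,0,0,0,0,0.06,-1, 0,0,0,0,0,0.08,-1, 0,0,0,0,0,0.1,-1, 0,0,0,0,0,0.12,-1, 0,0,0,0,0,0.13,-1, 0,0,0,0,0,0.14,-1, 0,0,0,0,0,0.15,-1, 0,0,0,0,0,0.15,-1, 0,0,0,0,0,0.15,-1]}'
```

```text
t: 29.35
eef_pos: [0.6338, 0.2494, 0.0172]
orientation: [2.222, 2.221, 0.0]
ft_force: [-1.2, -0.5, 2.5]
finger_gap: 0.0337
gripper_force: 30.0
```

```bash
python3 -m crank '{"increments":[0,0,0,0,0,0,0.15, 0,0,0,0,0,0,0.15, 0,0,0,0,0,0,0.15, 0,0,0,0,0,0,0.15, 0,0,0,0,0,-0.1,0.15, 0,0,0,0,0,-0.5,0.15, 0,0,0,0,0,-1,0.15, 0,0,0,0,0,-1.4,0.15, 0,0,0,0,0,-1.7,0.15, 0,0,0,0,0,-1.8,0.15]}'
python3 inc.py .4805 -.129 .105 0
```

```text
t: 30.35
eef_pos: [0.6349, 0.2498, 0.1091]
orientation: [2.221, 2.22, 0.005]
ft_force: [0.1, 0.0, -0.2]
finger_gap: 0.054
gripper_force: 0.0
t 30.35 p [0.6349 0.2498 0.1091] clos -0.0 gap 0.054 q7 -0.49 q1 -0.36
turn [ 0.02 -0.01 -0.  ] shift [-7.579 -3.083  0.063]
```

```bash
python3 -m crank '{"increments":[0,0,0,-0.4,-0.16,0,0.4, 0,0,0,-1.25,-0.5,0,0.4, 0,0,0,-2.1,-0.85,0,0.4, 0,0,0,-3,-1.22,0,0.4, 0,0,0,-3.9,-1.59,0,0.4, 0,0,0,-4.8,-1.95,0,0.4, 0,0,0,-5.7,-2.32,0,0.4, 0,0,0,-6.5,-2.64,0,0.4, 0,0,0,-7.2,-2.93,0,0.4, 0,0,0,-7.58,-3.08,0.05,0.4]}'
python3 -m crank '{"increments":[0,0,0,0,0,0.2,0.4, 0,0,0,0,0,0.4,0.4, 0,0,0,0,0,0.4,0.4, 0,0,0,0,0,0.4,0.4, 0,0,0,0,0,0.4,0.4, 0,0,0,0,0,0.4,0.4, 0,0,0,0,0,0.4,0.4, 0,0,0,0,0,0.4,0.4, 0,0,0,0,0,0.4,0.4, 0,0,0,0,0,0.4,0.4]}'
python3 inc.py .4805 -.129 .016 0
python3 - <<'E'
from h import *
c4=cam("wrist"); im=arm.snapshot("wrist"); 
q=proj("wrist",[.4805,-.129,.04],c4); print(q); cv2.circle(im,tuple(q.round().astype(int)),2,(0,0,255),-1)
cv2.imwrite("pics/w5.png",im)
E
```

```text
t: 31.35
eef_pos: [0.4774, -0.1332, 0.1041]
orientation: [-2.227, -2.216, 0.003]
ft_force: [0.7, -0.1, -0.1]
finger_gap: 0.0661
gripper_force: 0.0
t: 32.35
eef_pos: [0.4797, -0.1296, 0.0845]
orientation: [2.222, 2.221, 0.0]
ft_force: [-0.5, 0.1, 0.2]
finger_gap: 0.0654
gripper_force: 0.0
t 32.35 p [ 0.4797 -0.1296  0.0845] clos -0.0 gap 0.0654 q7 0.04 q1 0.3
turn [ 0.  0. -0.] shift [0.012 0.017 1.371]
[278.16948509 225.25432867]
```

View pics/w5.png

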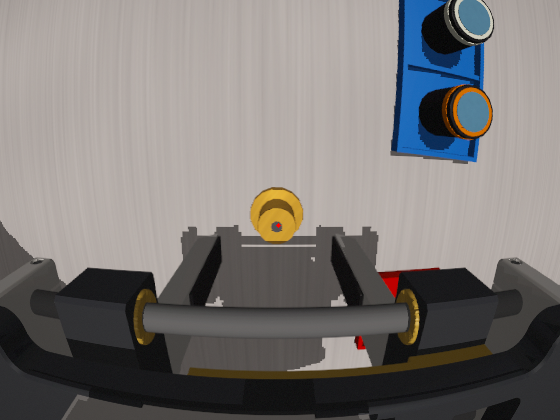

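The knob's top is centred at (277,226), on the prediction. I'll descend and grip.

```bash
python3 -m crank '{"increments":[0,0,0,0,0,0.25,0.4, 0,0,0,0,0,0.6,0.4, 0,0,0,0,0,0.95,0.4, 0,0,0,0,0,1.2,0.4, 0,0,0,0,0,1.32,0.4, 0,0,0,0,0,1.36,0.4, 0,0,0,0,0,1.37,-1, 0,0,0,0,0,1.37,-1, 0,0,0,0,0,1.37,-1, 0,0,0,0,0,1.37,-1]}'
python3 -m crank '{"increments":[0,0,0,0,0,0,-1, 0,0,0,0,0,0,-1, 0,0,0,0,0,0,-1, 0,0,0,0,0,0,-1, 0,0,0,0,0,0,-1, 0,0,0,0,0,-0.1,-1, 0,0,0,0,0,-0.3,-1, 0,0,0,0,0,-0.6,-1, 0,0,0,0,0,-0.9,-1, 0,0,0,0,0,-1.1,-1]}'
python3 inc.py .5985 -.227 .071 0
```

```text
t: 33.4
eef_pos: [0.4799, -0.1296, 0.0164]
orientation: [2.221, 2.22, 0.001]
ft_force: [-0.1, 0.0, 0.7]
finger_gap: 0.0372
gripper_force: 0.0
t: 34.4
eef_pos: [0.4799, -0.1296, 0.0723]
orientation: [2.221, 2.22, 0.001]
ft_force: [-0.7, 0.3, -1.2]
finger_gap: 0.0269
gripper_force: 30.0
t 34.4 p [ 0.4799 -0.1296  0.0723] clos -0.0 gap 0.0269 q7 0.03 q1 0.3
turn [ 0.01  0.   -0.  ] shift [-1.946  2.373  0.029]
```

```bash
python3 -m crank '{"increments":[0,0,0,-0.1,0.12,0,-1, 0,0,0,-0.4,0.48,0,-1, 0,0,0,-0.8,0.97,0,-1, 0,0,0,-1.2,1.46,0,-1, 0,0,0,-1.55,1.89,0,-1, 0,0,0,-1.8,2.2,0,-1, 0,0,0,-1.93,2.35,0,-1, 0,0,0,-1.95,2.37,0,-1, 0,0,0,-1.95,2.37,0.15,-1, 0,0,0,-1.95,2.37,0.4,-1]}'
python3 -m crank '{"increments":[0,0,0,0,0,0.2,-1, 0,0,0,0,0,0.35,-1, 0,0,0,0,0,0.45,-1, 0,0,0,0,0,0.5,-1, 0,0,0,0,0,0.53,-1, 0,0,0,0,0,0.53,-1, 0,0,0,0,0,0.53,-1, 0,0,0,0,0,0.53,-1, 0,0,0,0,0,0.53,-1, 0,0,0,0,0,0.53,-1]}'
python3 inc.py .5985 -.227 .0203 0
```

```text
t: 35.4
eef_pos: [0.5977, -0.2263, 0.0507]
orientation: [-2.221, -2.222, -0.001]
ft_force: [-0.5, -0.7, -1.5]
finger_gap: 0.0266
gripper_force: 30.0
t: 36.4
eef_pos: [0.5981, -0.2271, 0.0246]
orientation: [2.222, 2.221, 0.0]
ft_force: [0.4, -0.5, -1.5]
finger_gap: 0.0268
gripper_force: 30.0
t 36.4 p [ 0.5981 -0.2271  0.0246] clos -0.0 gap 0.0268 q7 0.16 q1 0.41
turn [ 0.  0. -0.] shift [0.003 0.007 0.086]
```

```bash
python3 -m crank '{"increments":[0,0,0,0,0,0.02,-1, 0,0,0,0,0,0.04,-1, 0,0,0,0,0,0.06,-1, 0,0,0,0,0,0.07,-1, 0,0,0,0,0,0.08,-1, 0,0,0,0,0,0.09,-1, 0,0,0,0,0,0.09,-1, 0,0,0,0,0,0.09,-1, 0,0,0,0,0,0.09,-1, 0,0,0,0,0,0.09,-1]}'
```

```text
t: 37.4
eef_pos: [0.598, -0.2271, 0.0203]
orientation: [-2.222, -2.221, 0.0]
ft_force: [-2.0, 0.6, 5.3]
finger_gap: 0.0268
gripper_force: 30.0
```

```bash
python3 -m crank '{"increments":[0,0,0,0,0,0,0.15, 0,0,0,0,0,0,0.15, 0,0,0,0,0,0,0.15, 0,0,0,0,0,0,0.15, 0,0,0,0,0,-0.1,0.15, 0,0,0,0,0,-0.5,0.15, 0,0,0,0,0,-1,0.15, 0,0,0,0,0,-1.4,0.15, 0,0,0,0,0,-1.8,0.15, 0,0,0,0,0,-2.2,0.15]}'
python3 -m crank '{"increments":[0,0,0,0.3,-0.5,-0.2,0.15, 0,0,0,0.8,-1,-0.2,0.15, 0,0,0,1.3,-1.6,-0.2,0.15, 0,0,0,1.8,-2.2,-0.2,0.15, 0,0,0,2.2,-2.7,-0.2,0.15, 0,0,0,2.5,-3,-0.2,0.15, 0,0,0,2.5,-3,-0.2,0.15, 0,0,0,2.5,-3,-0.2,0.15, 0,0,0,2.5,-3,-0.2,0.15, 0,0,0,2.5,-3,-0.2,0.15]}'
python3 - <<'E'
from h import *
a=cv2.resize(arm.snapshot("top")[150:280,100:450],None,fx=2.2,fy=2.2,interpolation=cv2.INTER_CUBIC)
b=cv2.resize(arm.snapshot("scene")[140:300,50:435],None,fx=2,fy=2,interpolation=cv2.INTER_CUBIC)
cv2.imwrite("pics/end.png",np.vstack([a,cv2.resize(b,(770,313))]))
E
```

```text
t: 38.4
eef_pos: [0.5981, -0.2272, 0.1312]
orientation: [2.222, 2.221, 0.0]
ft_force: [-0.1, -0.3, 0.4]
finger_gap: 0.054
gripper_force: 0.0
t: 39.4
eef_pos: [0.4491, -0.1029, 0.14]
orientation: [2.223, 2.219, 0.001]
ft_force: [0.2, 0.1, 0.2]
finger_gap: 0.0538
gripper_force: 0.0
```

View pics/end.png

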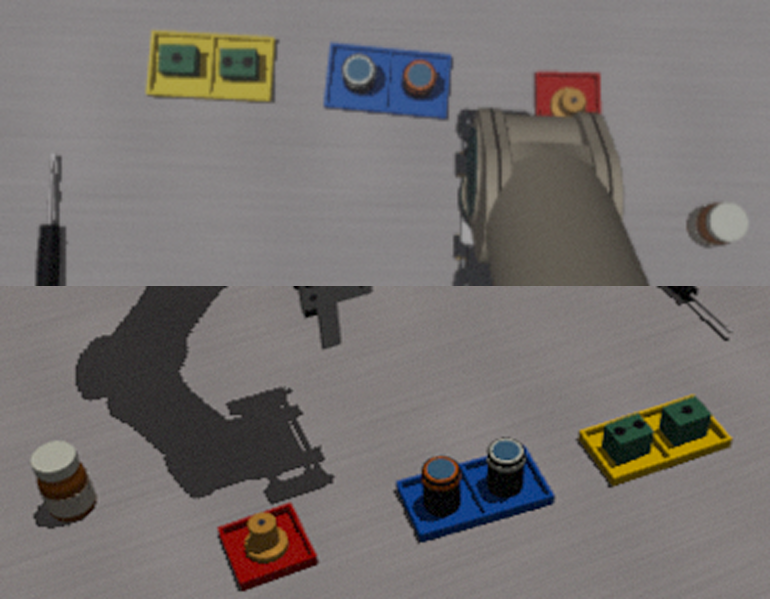

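Both views show all five parts upright in their bays: clamps at (180,60) and (240,64), barrels at (358,72) and (420,77), and the knob at (262,530) in the red tray. The jar and driver haven't moved, and the gripper is clear.

```bash
python3 -c "
from station import arm
print(arm.sign_off())"
```

```text
the job is handed in; nothing more can be done
None
```

All five parts are standing upright in their trays, one to a bay, with the jar and screwdriver left where they were; I handed the job in at about 39.5 s of the 112 s allowed.

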